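Clamp a glued-up plywood block in the spring press

ROBOT

A 6-joint arm with a two-finger parallel gripper is mounted at the origin on the work surface. World frame = base frame: x ahead of the robot, y to its left, z up, the work surface at z = 0. Lengths are in m, angles in degrees, forces in N, time in s.
With the tool pointing down it reaches from about 0.325 to 0.85 m from the base axis. Payload 4.4 kg.
Tool frame: the origin (TCP) lies midway between the tips of the shut fingers; the grasp point (between the pads) lies 19 mm behind it; z points along the fingers, y is the direction in which the jaws open and shut (so a half turn about z gives the same grasp; the last joint's range is limited). The gripper opens to 94 mm and grips with 3 to 60 N. Pads are 16 mm wide; open, the fingers measure 119 mm over their backs; the gripper's body (75 mm by 177 mm) begins 78 mm behind the grasp point.
Start: joints at [-76.175, 11.837, 88.321, -0, 79.842, -8.623], TCP at [0.22, -0.531, 0.205] pointing down, gripper open.
Joint ranges: [-156.59, 156.59], [-49.26, 127.26], [12.9, 141.05], [-63.56, 243.56], [4.71, 150.69], [-161.64, 161.64]. Speed limits (degrees/s): [159.86, 159.86, 180, 180, 180, 180].

INTERFACE

Orientations are given as a 3x3 rotation matrix whose columns are the frame's x, y, z axes.
In Python, from workcell import r, grab_frame, get_calibration gives the robot as it stands. Calls block until the motion is done:
- r.reach(position, orientation): joint-space move of the TCP to a pose.
- r.move_straight(position, ori=None, rate=0.15): straight line of the TCP; ori=None keeps the orientation; rate is the mean speed in m/s.
- r.goto_joints(angles): joint-space move.
- r.move_gripper(opening, grasp_force=None): finger opening in m; grasp_force is the grip in N (None keeps the last); returns when the fingers have stopped.
- r.pause(seconds).
- r.ik(position, orientation): joint angles nearest the present ones, or None.
- r.read_state(): the state.
- grab_frame(name): name is "side" or "top"; returns the picture (420x560x3 uint8, red, green, blue); there is no depth.
- get_calibration(name): a dict with "K" (3x3 intrinsics, pixels), "xyz" and "attitude" of the camera in the world. Camera axes: x right, y down, z forward; pixel columns grow to the right and rows downward; lengths in m; the calibration is good to about 2 mm. A picture is of the moment at which its call begins. get_calibration takes no time and is no camera call.
A pose or a line that the arm cannot do raises r.MotionError and nothing moves.
- r.hand_in(): hands the job in, once; it reports no verdict.
The state is a dict: "time": time; "joint_pos": joint angles; "qd": joint speeds; "joint_efforts": joint torques, N m; "ee_pos": TCP position; "ee_rot": TCP orientation; "ft_force": force on the tool from outside, world axes, zero at the start; "torque": the same for the moment, N m; "gripper_width": finger opening in m.
Only numpy, scipy, OpenCV 4.12 (cv2) and the standard library are available. Lean on these libraries where they do the work, as an engineer would, in place of code of your own. Each camera call takes 0.05 s, during which the arm holds its last target. There are 200 camera calls.

TASK

Lift the red knob to swing the sprung arm of the glue press back until its catch holds it up, and let go. Then lay the striped plywood block flat and lengthwise on the aluminium bed, between the two dark end lips and centred across the bed, let go of it, and push the orange trigger down so that the arm springs down and clamps the block there. Do not disturb the other things on the table.

Things in the scene. Friction and masses are not known exactly. Their poses are not given: they have to be found in the camera images.
- press: Grey and blue spring press, fixed to the table. Origin on the table top under the arm's hinge; z up, hinge along y; arm (when down) and bed reach out to -x, trigger on the +x side. Base plate 330 x 130 x 12 mm (x -195 to +135). Bed: aluminium bar 40 mm wide, top 32 mm above the table, with dark end lips 10 mm high, 130 mm apart. Blue cheeks at the hinge are 120 mm tall (x -22 to 22, y to 35)
- bed_center (a point): centre of the bed's top face, 120 mm from the hinge in -x and 32 mm above the table, midway between the lips; axes as the press's. The block's underside centre belongs here
- pivot_axis (a point): the hinge axis of the arm, 100 mm above the press's origin; axes as the press's
- red_knob (a point): centre of the red knob at the arm's end: a drum 34 mm in dia, 36 mm long along the press's y. Pinched from above by its flat ends, it turns in the fingers as the arm swings. It circles pivot_axis at 167 mm radius in the press's plane y = 0. Arm down: 166 mm out in -x, 85 mm above the table. Arm cocked: about 265 mm above the table, 13 mm to +x of the hinge
- press_arm (a joint): angle of the sprung arm, rad: 0 fully down (start; its rubber foot 6 mm above the empty bed), growing as the knob goes up and back. A spring (about 5 N at the knob) and a damper bring it down in about 1 s. Pull it to about 1.80 for the catch to snap in; let go, it then rests at about 1.74. Stop at 1.88. On the 36 mm block it rests at about 0.26
- trigger (a joint): angle of the trigger and its catch, rad: 0 at rest (sprung), 0.3 fully pressed; the arm is set free somewhere between 0.1 and 0.2. Takes about 5 to 8 N. While the arm is being cocked its roller pushes the catch aside and this joint moves too; it snaps back to 0 when the arm is caught
- trigger_pad (a point): point on the top face of the orange trigger paddle, 15 mm short of its free end, 106 mm from the hinge on the press's +x side and 61 mm above the table at rest. The paddle is 40 mm wide and 55 mm long; pushed straight down here it sinks up to 15 mm
- block: Plywood block of light, white and dark layers, 120 x 50 x 36 mm (x, y, z), 0.13 kg or so; origin at the centre of its underside, x along its length. Either way round is right
- sander: dark grey rubber sanding block, 100 x 60 x 30 mm, with a yellow sole; bystander that swaps places with the plywood block
- glue: white glue bottle with orange cap, 60 mm dia, 150 mm tall; bystander
- spraycan: green spray can, 66 mm dia, 190 mm tall; bystander
- cup: white plastic cup, 80 mm dia at the rim, 95 mm tall; bystander
- hammer: hammer lying flat; bystander
- brush: flat brush lying on the table; bystander
- tape: yellow tape roll lying flat, 100 mm outside dia, 30 mm high; bystander
Mind the look-alikes: they are no part of the job. What is shaped like the block but purple or turquoise is not meant.

How it is judged:
By the outcome, as a careful person would: the job done as asked, in the order asked, and still so for the second after the job is handed in, with the robot touching nothing.
It also fails if it takes over 72 s, if anything falls off the work surface, if the arm or the gripper's body presses on something with over 40 N, if the wrist force passes 120 N, or if a joint passes its speed limit or range.

## Working session

There is one attempt and no reset: what is moved stays moved. The work goes in short steps, each a Python script; the robot and the scene stay as the last script left them, time stands still between calls to the robot, and variables do not carry over. Pictures are saved under pics/ and viewed, about 8 in all and at most 12, crops included, and the job is handed in when it is done.

```bash
ls; mkdir -p pics; python3 - <<'E'
from workcell import r,grab_frame,get_calibration
import cv2,numpy as np
for n in("side","top"):
    f=grab_frame(n); cv2.imwrite(f"pics/{n}0.png",cv2.cvtColor(f,cv2.COLOR_RGB2BGR)); c=get_calibration(n); print(n,c)
s=r.read_state();print(s)
a=[cv2.imread(f"pics/{n}0.png") for n in("top","side")]
E
```

```text
pics
side {'K': array([[530.91538784,   0.        , 281.01957334],
       [  0.        , 530.91538784, 200.53208813],
       [  0.        ,   0.        ,   1.        ]]), 'xyz': array([-0.06416367,  1.10873063,  1.00946789]), 'attitude': array([[-0.87205939, -0.29143821,  0.39316179],
       [-0.48933153,  0.53268337, -0.69050929],
       [-0.00818996, -0.79455157, -0.60714144]])}
top {'K': array([[431.98687544,   0.        , 282.23430456],
       [  0.        , 431.98687544, 206.71180573],
       [  0.        ,   0.        ,   1.        ]]), 'xyz': array([0.4496791 , 0.05328559, 1.26499998]), 'attitude': array([[ 0.00839316, -0.99719916,  0.07431946],
       [-0.99996246, -0.00820989,  0.00277122],
       [-0.0021533 , -0.07433993, -0.99723063]])}
{'time': 0.1, 'joint_pos': array([-7.61746637e+01,  1.18794172e+01,  8.83946905e+01,  2.35841917e-04,
        7.98410370e+01, -8.62438105e+00]), 'qd': array([-0.02957514, -0.17657757, -0.15302865,  0.04014223,  0.0381058 ,
        0.00337157]), 'joint_efforts': array([ 7.33379420e-04, -3.71863461e+01, -2.82291412e+01,  7.01274443e-02,
        3.12370760e-02, -4.97392659e-05]), 'ee_pos': array([ 0.21938279, -0.53073352,  0.20442233]), 'ee_rot': array([[ 9.24215370e-01,  3.81871343e-01, -4.76298300e-04],
       [ 3.81871518e-01, -9.24213358e-01,  1.95239956e-03],
       [ 3.05364190e-04, -1.98632244e-03, -9.99997981e-01]]), 'ft_force': array([-0.79468037, -0.11262257,  0.29376667]), 'torque': array([0.01011632, 0.02449627, 0.01238087]), 'gripper_width': 0.09417044823840104}
```

View pics/top0.png

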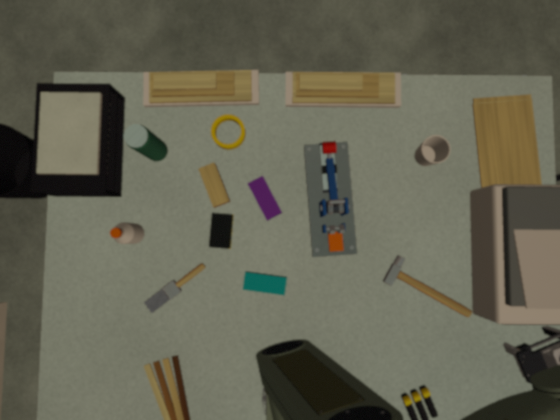

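View pics/side0.png

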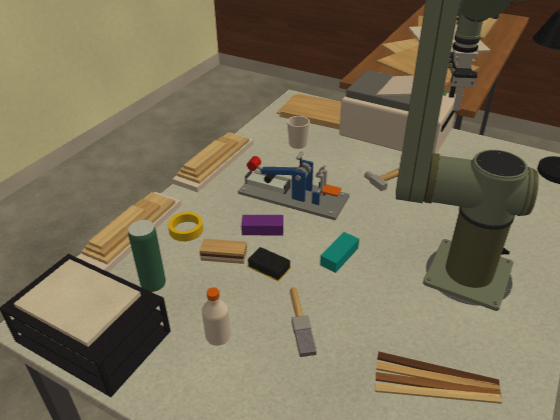

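Candidates for the block (top view px): the striped block at (214,185), purple at (265,198), turquoise at (265,283), the black sander at (221,230), and plank stacks at (200,87) and (343,87). I choose (214,185), which is side px (223,251). The press has its red knob at (328,147) and orange trigger at (336,242). Next I measure these and make a close crop.

```bash
cat > h.py <<'E'
from workcell import r,grab_frame,get_calibration
import cv2,numpy as np
def ray(n,px,z):
    c=get_calibration(n);d=c["attitude"]@np.linalg.inv(c["K"])@np.array([px[0],px[1],1.]);return c["xyz"]+d*(z-c["xyz"][2])/d[2]
def proj(n,p):
    c=get_calibration(n);q=c["K"]@(c["attitude"].T@(np.array(p)-c["xyz"]));return q[:2]/q[2]
def tri(pa,pb):
    A=np.zeros((3,3));b=np.zeros(3)
    for n,p in(("top",pa),("side",pb)):
        c=get_calibration(n);d=ray(n,p,0)-c["xyz"];d/=np.linalg.norm(d);M=np.eye(3)-np.outer(d,d);A+=M;b+=M@c["xyz"]
    return np.linalg.solve(A,b)
def blob(img,lo,hi,roi):
    x0,y0,x1,y1=roi;h=cv2.cvtColor(img[y0:y1,x0:x1],cv2.COLOR_RGB2HSV);m=cv2.inRange(h,lo,hi)
    cs=cv2.findContours(m,cv2.RETR_EXTERNAL,cv2.CHAIN_APPROX_NONE)[0];c=max(cs,key=cv2.contourArea)+np.array([x0,y0]);return c
def cen(c):
    m=cv2.moments(c);return np.array([m["m10"],m["m01"]])/m["m00"]
def save(img,name,roi=None,k=1):
    if roi:img=img[roi[1]:roi[3],roi[0]:roi[2]]
    cv2.imwrite("pics/"+name,cv2.cvtColor(cv2.resize(img,None,fx=k,fy=k,interpolation=cv2.INTER_CUBIC),cv2.COLOR_RGB2BGR))
E
python3 - <<'E'
from h import *
t=grab_frame("top");s=grab_frame("side")
red=[(0,170,90),(5,255,255)]; org=[(6,170,90),(14,255,255)]
for nm,l,rt,rs,z in(("knob",red,(305,130,355,165),(235,145,275,180),.085),("trig",org,(320,225,355,260),(310,175,350,205),.061)):
    a=blob(t,*l,rt);b=blob(s,*l,rs)
    print(nm,cen(a),cv2.boundingRect(a),cv2.contourArea(a),cen(b),cv2.boundingRect(b),tri(cen(a),cen(b)),ray("top",cen(a),z),ray("side",cen(b),z))
for p in((214,185),(209,172),(221,230),(265,198)): print(p,cv2.cvtColor(t,cv2.COLOR_RGB2HSV)[p[1],p[0]])
b=blob(t,(8,70,90),(28,255,255),(190,155,240,215));rc=cv2.minAreaRect(b);P=np.array([ray("top",q,.036)[:2] for q in cv2.boxPoints(rc)])
print("block",rc,P,P.mean(0),[np.linalg.norm(P[i]-P[i-1]) for i in range(4)])
save(np.hstack([t[125:265,190:370],cv2.resize(s[140:280,190:370],(180,140))]),"c1.png",None,2.2)
E
```

```text
knob [328.97767145 147.23763955] (323, 142, 13, 11) 104.5 [253.56528418 162.91551459] (247, 156, 14, 15) [ 0.70448207 -0.07074292  0.08617107] [ 0.7036943  -0.07138048  0.085     ] [ 0.70659746 -0.07191251  0.085     ]
trig [335.35754641 241.79257466] (328, 232, 15, 19) 206.5 [330.96339869 189.97124183] (321, 185, 20, 11) [ 0.44385106 -0.09155492  0.05865183] [ 0.44292577 -0.09172373  0.061     ] [ 0.44350087 -0.08807318  0.061     ]
(214, 185) [ 20 135 128]
(209, 172) [ 21 138 124]
(221, 230) [30 30 17]
(265, 198) [147 158  84]
block ((213.565673828125, 184.66891479492188), (42.975772857666016, 18.484760284423828), 68.74949645996094) [[0.65081806 0.30206467]
 [0.67066823 0.25293862]
 [0.555411   0.20611317]
 [0.53582294 0.2549459 ]] [0.60318006 0.25401559] [np.float64(0.12427411512732478), np.float64(0.05298487952611306), np.float64(0.12440599666676494), np.float64(0.05261490472570392)]
```

View pics/c1.png

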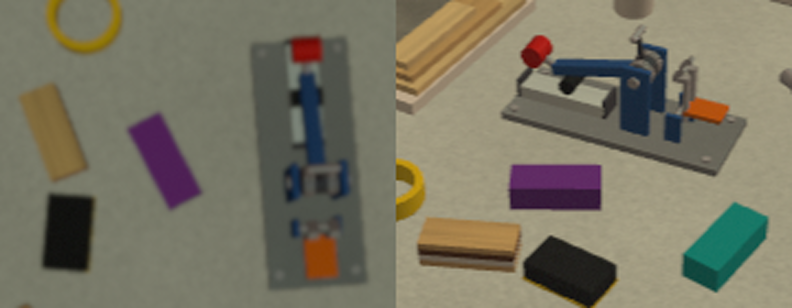

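The crop confirms the striped plywood layers on the chosen block (left pair), lying flat. The measured block is 124x53 mm and the knob height is 0.086, both as expected. Next I fit the plate for yaw and then cock the arm.

```bash
python3 - <<'E'
from h import *
t=grab_frame("top")
g=cv2.GaussianBlur(cv2.cvtColor(t,cv2.COLOR_RGB2GRAY),(3,3),0)[135:265,295:365]
_,m=cv2.threshold(g,0,255,cv2.THRESH_BINARY_INV+cv2.THRESH_OTSU)
m=cv2.morphologyEx(m,cv2.MORPH_CLOSE,np.ones((9,9),np.uint8))
c=max(cv2.findContours(m,0,1)[0],key=cv2.contourArea)+np.array([295,135])
P=np.array([ray("top",q,.012)[:2] for q in c[:,0]],np.float32)
(cx,cy),sz,a=cv2.minAreaRect(P);print("plate",cx,cy,sz,a)
for a_ in np.deg2rad([4.2,4.7,5.2]):
    u=np.array([np.cos(a_),np.sin(a_)]);print(np.rad2deg(a_),"H from plate",np.array([cx,cy])-.03*u,"from knob",np.array([.7045,-.0713])-.166*u,"from trig",np.array([.4435,-.0905])+.0935*u)
E
```

```text
plate 0.5713688135147095 -0.08030705153942108 (0.3345034420490265, 0.12926307320594788) 4.677196979522705
4.2 H from plate [ 0.54144938 -0.0825042 ] from knob [ 0.5389458  -0.08345754] from trig [ 0.5367489  -0.08365223]
4.7 H from plate [ 0.54146969 -0.08276521] from knob [ 0.53905819 -0.08490179] from trig [ 0.5366856  -0.08283875]
5.2 H from plate [ 0.54149228 -0.08302603] from knob [ 0.53918319 -0.08634501] from trig [ 0.53661519 -0.08202585]
```

```bash
cat >> h.py <<'E'
H=np.array([.539,-.0833]);YAW=np.deg2rad(4.68);U=np.array([np.cos(YAW),np.sin(YAW)])
def down(a):  # tool down, x axis at world angle a (jaws perpendicular)
    x=np.array([np.cos(a),np.sin(a),0]);z=np.array([0,0,-1.]);return np.column_stack([x,np.cross(z,x),z])
def knob(th):
    a=th-.09;return np.r_[H+.167*np.cos(a)*U,.1+.167*np.sin(a)]
G=np.array([0,0,-.019])
E
python3 - <<'E'
from h import *
R=down(YAW);k=knob(0)+G
print(k, r.ik(k,R))
for th in np.linspace(0,1.84,5): print(r.ik(knob(th)+G,R))
r.move_gripper(.07,15)
r.reach(k+[0,0,.10],R)
r.move_straight(k,rate=.12)
t=grab_frame("top");s=grab_frame("side");print(r.read_state()["time"],r.read_state()["ft_force"])
save(np.hstack([t[110:250,260:400],s[90:230,200:340]]),"c2.png",None,2.8)
E
```

```text
[ 0.70476957 -0.06972951  0.06599028] [-1.26415252e+01  3.47732216e+01  7.38373537e+01 -2.54444375e-14
  7.13894246e+01  7.26784748e+01]
[-1.26415252e+01  3.47732216e+01  7.38373537e+01 -2.54444375e-14
  7.13894246e+01  7.26784748e+01]
[-1.29032283e+01  2.93905944e+01  7.26091366e+01 -2.54444375e-14
  7.80002689e+01  7.24167717e+01]
[-1.40469521e+01  2.15622515e+01  7.60900179e+01 -2.54444375e-14
  8.23477306e+01  7.12730479e+01]
[-1.61334776e+01  1.22605407e+01  8.35302845e+01 -2.54444375e-14
  8.42091749e+01  6.91865224e+01]
[-1.91614988e+01  2.95802677e+00  9.35280160e+01 -2.54444375e-14
  8.35139572e+01  6.61585012e+01]
4.2917 [ 0.28513997 -0.49615612  0.12338131]
```

View pics/c2.png

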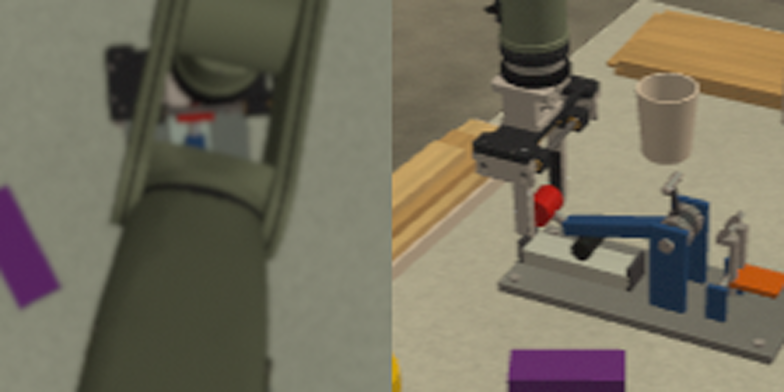

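The fingers straddle the knob: it is at about (547,205) in the right half of the crop, between the fingers at 525 and 560. I close and swing it up.

```bash
python3 - <<'E'
from h import *
R=down(YAW)
r.move_gripper(.03,20);s=r.read_state();print("w",s["gripper_width"],s["ft_force"])
assert .033<s["gripper_width"]<.040
for th in np.linspace(0,1.83,13)[1:]:
    r.move_straight(knob(th)+G,R,rate=.12);s=r.read_state();print(round(th,2),round(s["time"],2),s["ft_force"].round(1),s["gripper_width"].round(4),(s["ee_pos"]-knob(th)-G).round(4))
save(grab_frame("side"),"c3.png",(200,60,380,230),3)
E
```

```text
w 0.035855510471398226 [ 0.40131635 -4.81960224 -0.59085986]Traceback (most recent call last):
  File "<stdin>", line 6, in <module>
AttributeError: 'float' object has no attribute 'round'
```

```bash
python3 - <<'E'
from h import *
R=down(YAW)
for th in np.linspace(0,1.83,13)[2:]:
    r.move_straight(knob(th)+G,R,rate=.12);s=r.read_state();print(round(th,2),round(s["time"],2),s["ft_force"].round(1),round(s["gripper_width"],4),(s["ee_pos"]-knob(th)-G).round(4))
save(grab_frame("side"),"c3.png",(200,60,380,230),3)
E
```

```text
0.3 5.63 [-0.6 -6.1 -4.1] 0.0359 [-0.0016 -0.0022 -0.0013]
0.46 5.99 [-0.8 -5.7 -3.8] 0.0361 [-0.0018 -0.0022 -0.0016]
0.61 6.35 [ 0.9 -6.4 -4.3] 0.0357 [-0.0019 -0.0022 -0.0018]
0.76 6.71 [ 0.5 -6.4 -4.9] 0.0359 [-0.0019 -0.0022 -0.0019]
0.92 7.07 [ 0.1 -6.6 -6.6] 0.036 [-0.0017 -0.0022 -0.002 ]
1.07 7.42 [ 1.2 -7.2 -5.5] 0.036 [-0.0014 -0.0022 -0.002 ]
1.22 7.78 [ 2.5 -6.  -6.3] 0.036 [-0.0009 -0.0022 -0.0019]
1.37 8.14 [ 3.3 -6.3 -6.7] 0.0357 [-0.0002 -0.0022 -0.0015]
1.52 8.5 [ 4.7 -6.4 -6.5] 0.0359 [ 0.0009 -0.0021 -0.001 ]
1.68 8.86 [ 5.9 -5.6 -5.6] 0.0352 [ 0.0015 -0.0021 -0.    ]
1.83 9.22 [ 4.2 -5.6 -1.1] 0.0348 [ 0.0018 -0.0021  0.0011]
```

View pics/c3.png

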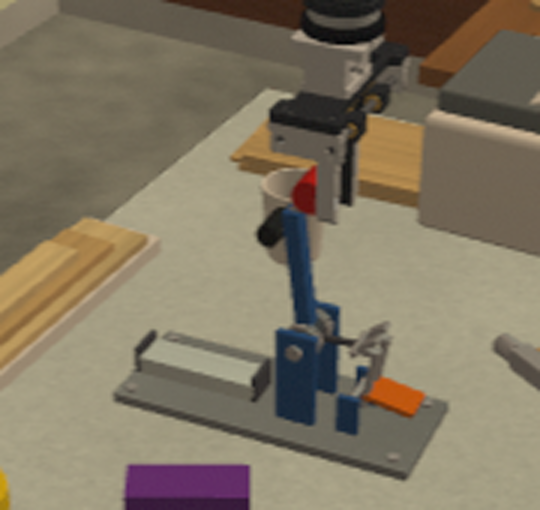

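The arm is up, but the knob (crop 305,190) sits a little behind the fingers (328,185). I pull on further, watching the force, then ease back to see whether the catch carries the load.

```bash
python3 - <<'E'
from h import *
R=down(YAW)
def knobpx():
    a=blob(grab_frame("side"),(0,170,90),(5,255,255),(280,90,340,150));return cen(a),cv2.boundingRect(a)
print(knobpx(),[proj("side",knob(t)).round(1) for t in(1.6,1.7,1.8,1.9)])
for th in (1.87,1.91,1.95,1.85,1.74):
    p=r.read_state()
    r.move_straight(knob(th)+G,R,rate=.05);r.pause(.1);s=r.read_state();print(th,round(s["time"],2),s["ft_force"].round(1),round(s["gripper_width"],4),(s["ee_pos"]-knob(th)-G).round(4),knobpx())
    if th==1.91 or th==1.87:
        if np.linalg.norm(s["ft_force"])>25: break
E
```

```text
(array([301.40833333, 123.88611111]), (298, 116, 7, 15)) [array([300. , 122.3]), array([305.4, 123.4]), array([310.8, 125.1]), array([316.2, 127.2])]
1.87 9.7 [ 4.5 -6.3 -0.3] 0.0347 [ 0.0024 -0.002   0.0016] (array([303.38974359, 124.43333333]), (299, 116, 8, 16))
1.91 10.13 [ 5.8 -5.8  0.1] 0.0345 [ 0.0033 -0.002   0.0021] (array([305.26065163, 124.87969925]), (301, 117, 8, 15))
1.95 10.57 [ 4.9 -4.2  1.7] 0.0342 [ 0.0034 -0.0019  0.0025] (array([307.33802817, 125.33333333]), (303, 117, 9, 16))
1.85 11.2 [-3.4 -6.5  2.6] 0.0349 [-0.0009 -0.0022  0.0008] (array([303.31840796, 124.43532338]), (299, 116, 8, 16))
1.74 11.87 [-21.   -8.7   6.4] 0.0358 [-0.0088 -0.0029 -0.0015] (array([300.73913043, 124.60869565]), (299, 119, 4, 12))
```

On easing back, the catch resists (21 N), so it has latched. I unload, open, retreat and look.

```bash
python3 - <<'E'
from h import *
R=down(YAW)
r.move_straight(knob(1.84)+G,R,rate=.08);print(r.read_state()["ft_force"].round(1))
r.move_gripper(.07)
p=r.read_state()["ee_pos"];r.move_straight(p+[0,0,.07],rate=.2)
B=np.array([.603,.254,0]);A=np.deg2rad(22.1)
r.reach(np.r_[B[:2],.19],down(A))
t=grab_frame("top");s=grab_frame("side");print(r.read_state()["time"])
save(t[125:265,270:380],"a.png");save(np.hstack([cv2.resize(t[125:265,290:370],None,fx=3.6,fy=3.6),cv2.resize(s[90:230,230:360],None,fx=3.6,fy=3.6)]),"c4.png")
np.savez("f.npz",t=t,s=s)
E
```

```text
[ 5.2 -6.8 -4.8]
14.9833
```

View pics/c4.png

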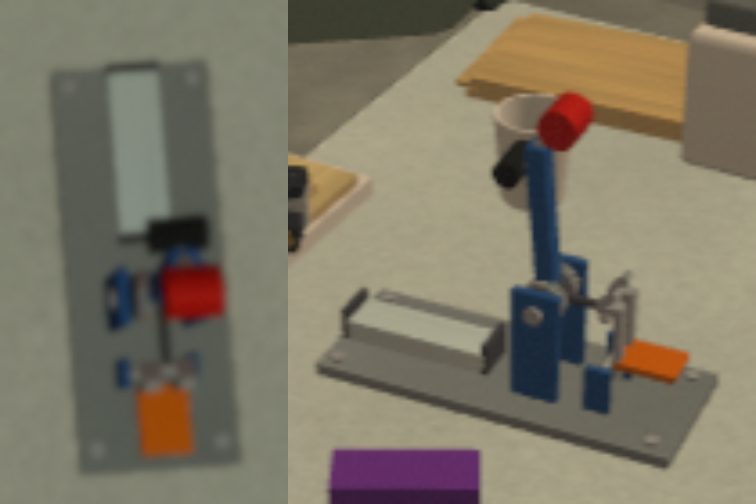

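The arm is caught up: knob at side-crop (567,122), foot and bed clear, trigger at rest. Now I refine the bed centre from this frame and check that the forearm clears the raised knob when placing.

```bash
python3 - <<'E'
from h import *
f=np.load("f.npz")
for n,roi,z in(("top",(290,125,370,205),.032),("side",(230,150,380,220),.032)):
    img=f["t" if n=="top" else "s"]
    x0,y0,x1,y1=roi
    P=np.array([[H+.12*U]]);px=proj(n,np.r_[H+.12*U,.032]);
    hsv=cv2.cvtColor(img,cv2.COLOR_RGB2HSV);print(n,px,hsv[int(px[1]),int(px[0])],img[int(px[1]),int(px[0])])
    v=img.mean(2);q=px.round().astype(int)
    m=np.zeros((422,562),np.uint8);im=cv2.floodFill(img.copy(),m,tuple(int(a) for a in q),(255,0,255),(14,)*3,(14,)*3,cv2.FLOODFILL_FIXED_RANGE)
    c=max(cv2.findContours(m[1:-1,1:-1],0,1)[0],key=cv2.contourArea)[:,0]
    W=np.array([ray(n,a,z)[:2] for a in c]);d=W-H;pu=d@U;pv=d@np.array([-U[1],U[0]])
    print("u",pu.min(),pu.max(),"v",pv.min(),pv.max(),cv2.minAreaRect(np.c_[pu,pv].astype(np.float32)),cv2.contourArea(c))
# kinematic fit
rows=[];rhs=[]
for x in(.45,.55,.65,.75):
  for z in(.1,.2,.3):
    for p in(150,165,180):
      a=np.deg2rad(p);zt=np.array([np.sin(a),0,np.cos(a)]);y=np.array([0,-1.,0]);R=np.column_stack([np.cross(y,zt),y,zt])
      q=r.ik(np.array([x,0,z]),R)
      if q is None: continue
      a2=np.deg2rad(q[1]);a3=np.deg2rad(q[1]+q[2]);at=np.deg2rad(p)
      rows+= [[1,0,np.sin(a2),np.sin(a3),np.cos(a3),np.sin(at)],[0,1,np.cos(a2),np.cos(a3),-np.sin(a3),np.cos(at)]];rhs+=[x,z]
X,res,_,_=np.linalg.lstsq(np.array(rows),np.array(rhs),rcond=None);print("c0 c1 L2 A B D",X.round(4),res)
E=np.r_[H+.12*U,.037];print(E);q=r.ik(E,down(YAW));print(q)
a2=np.deg2rad(q[1]);el=np.array([X[0]+X[2]*np.sin(a2),X[1]+X[2]*np.cos(a2)]);w=np.array([np.hypot(*E[:2]),E[2]+X[5]]);print("elbow",el,"wrist",w)
E
```

```text
top [327.76595931 166.58186664] [ 51  24 140] [131 140 127]
u 0.058065430337341066 0.18134592000910138 v -0.020205546959462164 0.01774626855604229 ((0.11966180056333542, -0.0014148354530334473), (0.03792775049805641, 0.12323818355798721), 89.76966094970703) 477.5
side [267.29823835 180.55136737] [ 29  38 166] [166 165 141]
u 0.06257755618195356 0.18288526304078753 v -0.020673787773725683 0.016657161897433482 ((0.12288197875022888, -0.001433689147233963), (0.12029609829187393, 0.03728795051574707), 0.6141128540039062) 212.5
c0 c1 L2 A B D [0.009  0.2879 0.4477 0.4985 0.0919 0.3425] [2.41524167e-05]
[ 0.65859991 -0.07350913  0.037     ]
[-1.38426492e+01  3.18134432e+01  8.23703304e+01 -2.54444375e-14
  6.58162263e+01  7.14773508e+01]
elbow [0.24503253 0.66831255] wrist [0.66268955 0.3794785 ]
```

Both views put the bed centre at u≈0.121, v≈-0.0013, and the forearm clears the knob by about 9 cm. Next, the block.

```bash
python3 - <<'E'
from h import *
A=np.deg2rad(22.1);B=np.array([.6045,.2555])
r.move_gripper(.08,25)
r.reach(np.r_[B,.12],down(A))
r.move_straight(np.r_[B,.009],rate=.15)
print(r.read_state()["ft_force"].round(1))
r.move_gripper(.045,25);s=r.read_state();print(s["gripper_width"],s["ft_force"].round(1),s["ee_pos"])
np.save("zg.npy",s["ee_pos"][2])
r.move_straight(np.r_[B,.2],rate=.2)
V=np.array([-U[1],U[0]]);C=H+.121*U-.0013*V
r.reach(np.r_[C,.16],down(YAW))
r.move_straight(np.r_[C,.075],rate=.15);r.pause(.15)
t=grab_frame("top");f=grab_frame("side");s=r.read_state();print(s["time"],s["gripper_width"],s["ee_pos"]-np.r_[C,.075],s["ft_force"].round(1))
np.savez("f2.npz",t=t,s=f)
save(np.hstack([cv2.resize(t[110:230,280:370],None,fx=3.5,fy=3.5),cv2.resize(f[90:210,220:340],None,fx=3.5,fy=3.5)]),"c5.png")
E
```

```text
[-0.2  0.5 -0.3]
0.04956566993441104 [-0.6 -2.   3.2] [0.60494371 0.2552574  0.00951847]
20.5833 0.04977623531434831 [ 0.00105798 -0.00023251  0.0015846 ] [-0.1 -0.  -2.4]
```

View pics/c5.png

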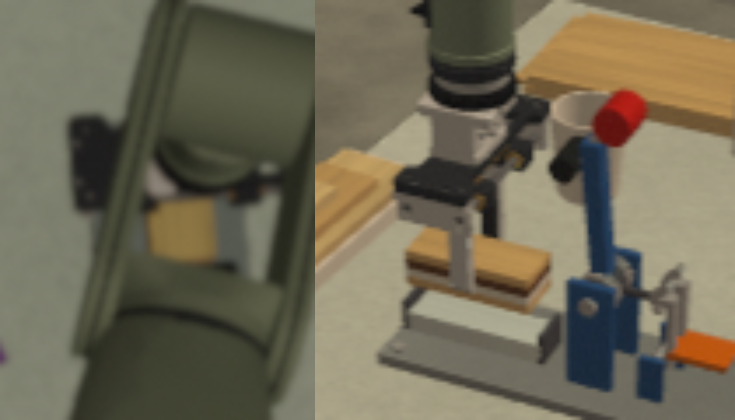

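```bash
python3 - <<'E'
from h import *
V=np.array([-U[1],U[0]]);e=r.read_state()["ee_pos"];zb=e[2]-.0095
for du,dv,dz in((.06,.025,0),(.06,.025,.036),(-.06,.025,0),(-.06,.025,.036),(-.06,-.025,.036)):
    p=proj("side",np.r_[e[:2]+du*U+dv*V,zb+dz]);print(du,dv,dz,p,(p-[220,90])*3.5+[315,0])
p=proj("side",np.r_[e[:2],.07]);q=proj("side",np.r_[e[:2]+.01*U,.07]);print("px/10mm",q-p)
f=np.load("f2.npz")["s"];save(f,"c6.png",(240,145,320,200),9)
E
```

```text
0.06 0.025 0 [246.12361348 170.77242683] [406.43264717 282.7034939 ]
0.06 0.025 0.036 [245.56809821 161.20219047] [404.48834374 249.20766665]
-0.06 0.025 0 [280.65846615 179.65694477] [527.30463152 313.79930671]
-0.06 0.025 0.036 [280.55662369 169.96833195] [526.94818291 279.88916182]
-0.06 -0.025 0.036 [287.2661111  161.71415474] [550.43138884 250.9995416 ]
px/10mm [-2.85079176 -0.72182509]
```

View pics/c6.png

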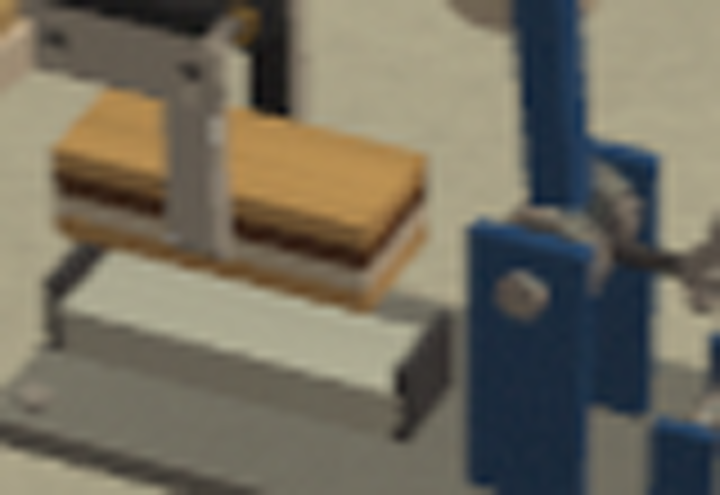

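Held block corners match the prediction within about 1 mm (left edge px 246.0, right 287.4). I lower it.

```bash
python3 - <<'E'
from h import *
V=np.array([-U[1],U[0]]);C=H+.1205*U-.0013*V
r.move_straight(np.r_[C,.046],rate=.1)
f0=r.read_state()["ft_force"][2]
for z in np.arange(.044,.034,-.0015):
    r.move_straight(np.r_[C,z],rate=.03);s=r.read_state();print(round(z,4),s["ee_pos"].round(4),s["ft_force"].round(1),round(s["time"],2))
    if s["ft_force"][2]-f0>4: break
r.move_gripper(.07);
r.move_straight(np.r_[C,.16],rate=.2)
T=H-.106*U
r.move_gripper(0.)
r.reach(np.r_[H+.12*U+np.array([0,.22]),.33],down(YAW))
t=grab_frame("top");f=grab_frame("side");print(r.read_state()["time"])
np.savez("f3.npz",t=t,s=f)
save(np.hstack([cv2.resize(t[130:265,290:370],None,fx=4,fy=4),cv2.resize(f[100:235,235:350],None,fx=4,fy=4)]),"c7.png")
E
```

```text
0.044 [ 0.6596 -0.0749  0.0445] [ 0.4 -1.3 -1.3] 21.27
0.0425 [ 0.6592 -0.0748  0.0426] [ 0.1  0.2 -2.4] 21.52
0.041 [ 0.6598 -0.0749  0.0415] [ 0.5  0.2 -0.3] 21.77
0.0395 [ 0.6598 -0.0749  0.0415] [-2.5  0.6  6.5] 22.02
25.6083
```

View pics/c7.png

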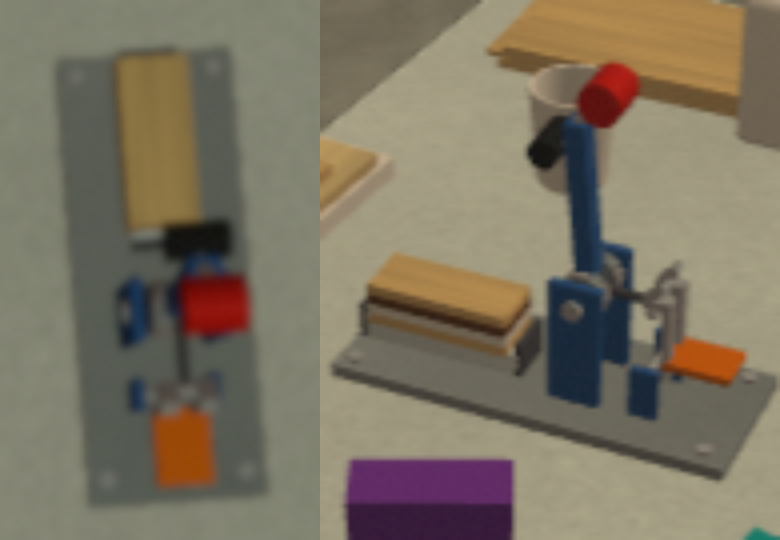

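```bash
python3 - <<'E'
from h import *
f=np.load("f3.npz");V=np.array([-U[1],U[0]])
for n,roi in(("t",(310,135,350,195)),("s",(240,155,295,185))):
    c=blob(f[n],(8,85,110),(28,255,255),roi)[:,0]
    W=np.array([ray({"t":"top","s":"side"}[n],a,.068)[:2] for a in c])-H;q=np.c_[W@U,W@V].astype(np.float32);print(n,q.min(0),q.max(0),cv2.minAreaRect(q))
for n,z in(("trig",.061),):
    a=blob(f["t"],(6,170,90),(14,255,255),(320,225,355,260));W=np.array([ray("top",p,z)[:2] for p in a[:,0]])-H;print("trig u,v",(W@U).min(),(W@U).max(),(W@V).min(),(W@V).max())
E
```

```text
t [ 0.05791527 -0.02521243] [0.17980613 0.02481612] ((0.11885886639356613, -0.00018491409718990326), (0.05001311004161835, 0.12191210687160492), 89.96793365478516)
s [ 0.05617514 -0.02657347] [0.18205145 0.03188531] ((0.11932273209095001, -0.0002841576933860779), (0.05740852281451225, 0.1274108737707138), 86.68392181396484)
trig u,v -0.12019813491652409 -0.069509189189864 -0.019133297077977673 0.01821877476108627
```

The block measures u≈0.119, v≈0.000 against the bed's 0.1205, -0.0013, so it is flat, lengthwise, between the lips and within about 1.5 mm. Now the trigger.

```bash
python3 - <<'E'
from h import *
R=down(YAW);T=H-.105*U
r.reach(np.array([.45,.13,.3]),R)
r.reach(np.r_[T,.2],R)
r.move_straight(np.r_[T,.066],rate=.12)
f0=r.read_state()["ft_force"][2]
def knobvis():
    h=cv2.cvtColor(grab_frame("side")[90:200,225:340],cv2.COLOR_RGB2HSV);ys,xs=np.nonzero(cv2.inRange(h,(0,170,80),(5,255,255)));return (xs.mean().round(1)+225,ys.mean().round(1)+90) if len(xs) else None
for z in np.arange(.06,.036,-.002):
    r.move_straight(np.r_[T,z],rate=.03);s=r.read_state();k=knobvis();print(round(z,3),s["ee_pos"].round(4),(s["ft_force"][2]-f0).round(1),k,round(s["time"],2))
    if s["ft_force"][2]-f0>18 or (k and k[0]<290): break
r.pause(.5);print(knobvis())
r.move_straight(np.r_[T,.2],rate=.2)
r.reach(np.array([.42,.15,.3]),R);r.pause(1)
t=grab_frame("top");f=grab_frame("side");print(r.read_state()["time"])
np.savez("f4.npz",t=t,s=f)
save(np.hstack([cv2.resize(t[130:265,290:370],None,fx=4,fy=4),cv2.resize(f[100:235,235:350],None,fx=4,fy=4)]),"c8.png")
E
```

```text
0.06 [ 0.4353 -0.0924  0.0605] 2.8 (np.float64(306.6), np.float64(123.2)) 29.05
0.058 [ 0.4349 -0.0924  0.059 ] 7.7 (np.float64(306.6), np.float64(123.2)) 29.35
0.056 [ 0.4345 -0.0925  0.057 ] 8.3 (np.float64(306.3), np.float64(123.3)) 29.65
0.054 [ 0.4341 -0.0919  0.054 ] 2.5 (np.float64(281.6), np.float64(122.2)) 29.95
(np.float64(253.5), np.float64(151.5))
33.5583
```

View pics/c8.png

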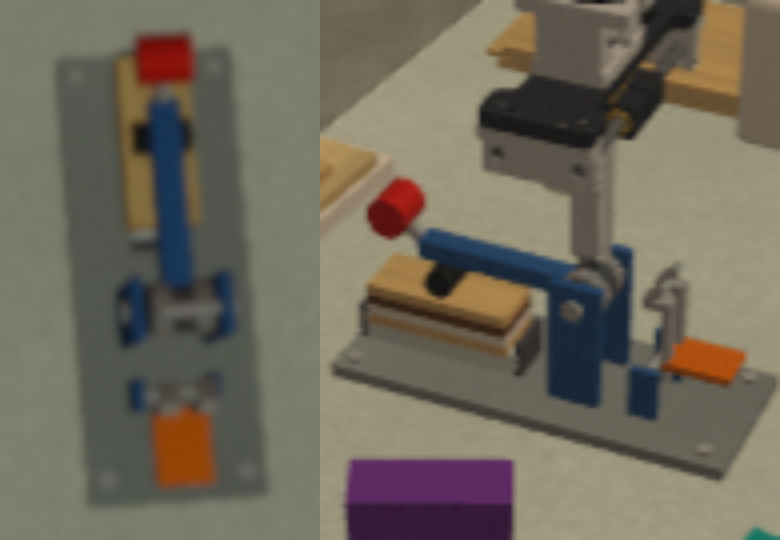

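The arm is down with its foot on the block, the block is still between the lips, and the gripper is clear. Last I compare the knob with the 0.26 rad prediction, check the bystanders against the first picture, and hand in.

```bash
python3 - <<'E'
from h import *
t0=cv2.cvtColor(cv2.imread("pics/side0.png"),cv2.COLOR_BGR2GRAY);t1=cv2.cvtColor(grab_frame("side"),cv2.COLOR_RGB2GRAY)
c=cen(blob(np.load("f4.npz")["s"],(0,170,90),(5,255,255),(235,130,280,180)));print(c,proj("side",knob(.26)))
for n,(x0,y0,x1,y1) in dict(purple=(235,208,290,240),sander=(245,245,295,282),turq=(315,230,365,272),tape=(162,208,208,242),can=(125,215,170,295),glue=(198,285,235,345),brush=(285,285,320,358),cup=(284,115,312,150),hammer=(362,165,400,190)).items():
    d=cv2.absdiff(t0,t1)[y0:y1,x0:x1];print(n,(d>30).sum(),end="; ")
r.hand_in()
E
```

```text
[254.68222222 149.78      ] [253.64327573 151.88112089]
purple 0; sander 14; turq 0; tape 0; can 0; glue 0; brush 0; cup 559; hammer 51; the job is handed in; nothing more can be done
```

The job is done and handed in at about 34 s of the 72 s allowed. I pinched the red knob, swung the arm up until the catch held it, and let go. Then I laid the striped block on the bed, let go of it, and pushed the trigger until the arm sprang down onto it.

**Clamp:** the arm rests on the block, with the knob about 2 px from where it should be at 0.26 rad.

**Block position:** before clamping it was within about 1.5 mm of the measured bed centre, flat and lengthwise between the lips. It looked unchanged in the picture taken after clamping.

**Forces:** the trigger released at about 8 N. The highest wrist force I read was about 24 N, while testing that the catch held.

**Bystanders:** the purple and turquoise blocks, tape, spray can, glue and brush showed no change from the first picture.
- **Sander:** 14 pixels differed, probably from the changed lighting once the block was gone; I did not check further.
- **Cup and hammer:** both regions differed in the last picture (559 and 51 pixels). The gripper was in front of the cup. I think the hammer difference comes from the robot arm having moved, but I did not confirm it. The cup looked in place in the picture before the trigger push, and the robot never went near either.

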